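Take the sample jar out of the food analyser and shut its cover

TASK

The measurement is finished: slide the analyser's thumb latch sideways so that the cover springs fully open, then draw the glass sample jar out with a light grip (at most 60 N from each finger) and stand it gently, upright, on the wooden board, and let go of it. Then swing the cover down and press until it latches shut. Leave the other things where they are.

Things in the scene. Friction and masses are not known exactly. Their poses are not given: they have to be found in the camera images.
- analyser: fixed wedge, 223 mm (x) by 200 mm (y); its top face rises at 30 degrees away from the robot, 48 mm high at the front edge, 176 at the back. Origin on the bench below the face's centre (face 110 mm high there); x to the back, y left, z up. 'Up-slope' = (0.866, 0, 0.5), 'out of the face' = (-0.5, 0, 0.866) here. Up the slope from the front edge: latch tab at 40 mm, cover from 100 to 240 mm, hinge
- latch (a joint): slide of the thumb latch, m: 0 home, grows to 0.018 as it is slid sideways to the analyser's -y (to the right seen from the robot). From about 0.010 on the cover is free. A spring (2 N at home, 4.4 N at the end) brings it home when let go
- latch_tab (a point): centre of the top of the latch's upright black tab: 12 mm wide (y), 32 mm long (along the slope), top 36 mm out of the face. A plate 44 mm wide at its foot slides with it: keep fingertips 8 mm or more out of the face. The latch's steel ramp and bolt stand 40 to 60 mm up-slope of the tab, up to 46 mm out of the face. Moves with the latch; axes parallel to the face (x up-slope, y left, z out of the face)
- cover (a joint): hinge angle of the cover, rad: 0 latched shut, 1.6 fully open, standing square to the face. Can be pressed to -0.025. A damped spring (0.36 N m shut, 0.12 N m open, less gravity) throws it open in about a second once the latch is slid, and keeps it open
- cover_hinge (a point): middle of the cover's hinge axis (along the analyser's y), at the cover's far edge, 4 mm out of the face. Axes turn with the cover: x points from the cover's front to the hinge, y left, z out through the cover's top plate. The cover is a grey hood 140 mm long, 130 mm wide, walls 4 mm, its flat top plate (clear window in it) 60 mm from the hinge plane
- cover_press (a point): point on the outside of the cover's top plate, mid-width, 125 mm from the hinge, 15 mm from the front edge; axes as cover_hinge. To shut: push the outside of the top plate round the hinge; over the last 30 mm a catch pin on the front wall pushes the sprung latch aside (about 10 N here) and snaps under its bolt
- jar: sample jar: cylinder 52 mm across, 102 mm high, 150 to 270 g, thin glass with whitish content and an aluminium lid of equal diameter, 14 mm high. Origin at the centre of its underside, z along its axis to the lid. It starts in the pocket under the cover, leaning 30 degrees to the robot, square to the face, upper 47 mm out of the face; grip it across the analyser's y, tool along its axis
- jar_lid (a point): centre of the top of the jar's lid
- pocket_mouth (a point): centre of the mouth of the square pocket (58 mm wide, 55 mm deep, square to the face), 75 mm down-slope of the hinge
- board: wooden chopping board, 260 mm (x) by 200 mm (y) by 18 mm thick, fixed; origin at the centre of its underside. The half towards its -x is free: a good place for the jar is 60 mm from the centre towards -x
- milk_bottle: white milk bottle, 62 mm across, 150 mm high, on the far half of the board: leave alone
- beaker: glass beaker, 68 mm across, 75 mm high, on the far half of the board: leave alone
- strip_case: flat clear case, 60 by 90 by 15 mm, at the right: leave alone
- spatula: spatula, 200 mm, lying on the bench at the right: leave alone
- bowl: white bowl, 130 mm across, 50 mm high, at the left: leave alone
- oat_jar: amber storage jar, 84 mm across, 120 mm high, at the back: leave alone
- slide_box: grey box, 90 by 160 by 35 mm, at the left: leave alone

How it is judged:
By the outcome, as a careful person would: the job done as asked, in the order asked, and still so for the second after the job is handed in, with the robot touching nothing.
It also fails if it takes over 64 s, if anything falls off the work surface, if the arm or the gripper's body presses on something with over 40 N, if the wrist force passes 120 N, or if a joint passes its speed limit or range.

ROBOT

A 6-joint arm with a two-finger parallel gripper is mounted at the origin on the work surface. World frame = base frame: x ahead of the robot, y to its left, z up, the work surface at z = 0. Lengths are in mm, angles in rad, forces in N, time in s.
With the tool pointing down it reaches from about 275 to 825 mm from the base axis. Payload 5.2 kg.
Tool frame: the origin (TCP) lies at the very end of the fingers, on their centre line; the grasp point (between the pads) lies 19 mm behind it; z points along the fingers, y is the direction in which the jaws open and shut (so a half turn about z gives the same grasp; the last joint's range is limited). The gripper opens to 93 mm and grips with 3 to 60 N. Pads are 15 mm wide; open, the fingers measure 128 mm over their backs; the gripper's body (75 mm by 188 mm) begins 65 mm behind the grasp point.
Start: joints at [-1.519, 0.259, 1.535, -0, 1.348, -0.203], TCP at [138.65, -532.242, 218.653] pointing down, gripper open.
Joint ranges: [-3.14, 3.14], [-0.91, 2.08], [0.19, 2.58], [-1.22, 4.36], [0.22, 2.71], [-3.12, 3.12]. Speed limits (rad/s): [2.57, 2.57, 3.14, 3.14, 3.14, 3.14].

INTERFACE

Orientations are given as [roll, pitch, yaw] about the fixed x, y, z axes, in that order (R = Rz(yaw) Ry(pitch) Rx(roll)).
In Python, from bench import robot gives the robot as it stands. The module is installed in compiled form; this text tells all that it offers. Calls block until the motion is done:
- robot.move_ptp(position, orientation): joint-space move of the TCP to a pose.
- robot.move_linear(position, ori=None, speed=150, f_stop=None): straight line of the TCP; ori=None keeps the orientation; speed is the mean speed in mm/s. With f_stop (N) it stops when the force on the tool has changed by that much, and returns True; else False.
- robot.move_j(angles): joint-space move.
- robot.move_gripper(opening): opening from 0.0 (shut) to 1.0 (fully open); the grip force is fixed at half the most; returns when the fingers have stopped.
- robot.sleep(seconds).
- robot.inverse_kinematics(position, orientation): joint angles nearest the present ones, or None.
- robot.get_image(name): name is "side" or "top" or "wrist"; returns a dict with "img" (400x640x3 uint8, blue, green, red), "fovy" (degrees; the focal length in pixels is half the picture's height over the tangent of half this angle, whatever the lens; pixels are square), "cx", "cy" (the principal point, pixels), "eye" and "orientation" of the camera in the world. Camera axes: x right, y down, z forward; pixel columns grow to the right and rows downward; lengths in mm; the calibration is good to about 2 mm. A picture is of the moment at which its call begins. There is no depth.
A pose or a line that the arm cannot do raises robot.MotionError and nothing moves.
- robot.hand_in(): hands the job in, once; it reports no verdict.
Readings, each from a call of its own:
- robot.current_t(): time.
- robot.current_qpos(): joint angles.
- robot.current_joint_vel(): joint speeds.
- robot.current_joint_efforts(): joint torques, N m.
- robot.current_tcp_pos(): TCP position.
- robot.current_eef_rot(): TCP orientation.
- robot.current_contact_force(): force on the tool from outside, world axes, zero at the start.
- robot.current_ft_torque(): the same for the moment, N m.
- robot.current_gripper_width(): opening from 0.0 (shut) to 1.0 (fully open).
Only numpy, scipy, OpenCV 4.12 (cv2) and the standard library are available. Lean on these libraries where they do the work, as an engineer would, in place of code of your own. Each camera call takes 0.05 s, during which the arm holds its last target. There are 200 camera calls.

## Working session

There is one attempt and no reset: what is moved stays moved. The work goes in short steps, each a Python script; the robot and the scene stay as the last script left them, time stands still between calls to the robot, and variables do not carry over. Pictures are saved under pics/ and viewed, on a budget of 15 in all, crops included, one or two more only if the job needs it, and the job is handed in when it is done.

```bash
mkdir -p pics; python3 - <<'E'
from bench import robot
import cv2,numpy as np,pickle
d={}
for n in("side","top","wrist"):
    r=robot.get_image(n); d[n]=r; cv2.imwrite(f"pics/a_{n}.png",r["img"])
    print(n,{k:np.round(v,3) for k,v in r.items() if k!="img"})
pickle.dump(d,open("a.pkl","wb"))
print(robot.current_t(),robot.current_eef_rot(),robot.current_contact_force())
E
```

```text
side {'fovy': np.float64(54.702), 'cx': np.float64(314.865), 'cy': np.float64(204.82), 'eye': array([ 553.239,  927.633, 1123.482]), 'orientation': array([-2.386, -0.007, -3.072])}
top {'fovy': np.float64(42.028), 'cx': np.float64(314.724), 'cy': np.float64(193.437), 'eye': array([ 423.577,  -19.718, 1783.842]), 'orientation': array([-3.039,  0.008, -1.588])}
wrist {'fovy': np.float64(68.634), 'cx': np.float64(317.487), 'cy': np.float64(196.974), 'eye': array([ 216.015, -511.529,  383.378]), 'orientation': array([ 2.849e+00,  2.000e-03, -1.317e+00])}
0.15 [-3.14028986e+00 -2.70386712e-04  2.54785472e-01] [ 0.9783527   0.52612684 -0.60520834]
```

View pics/a_top.png

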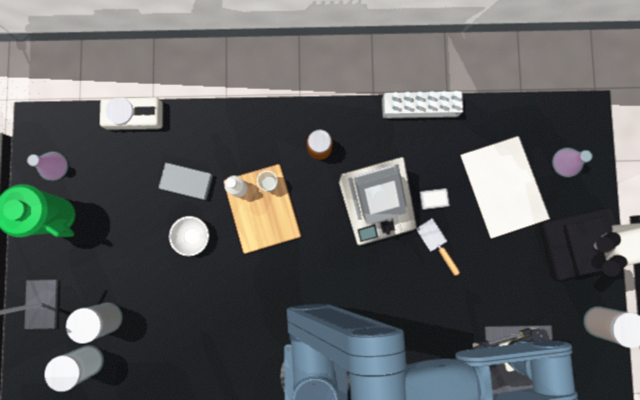

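View pics/a_side.png

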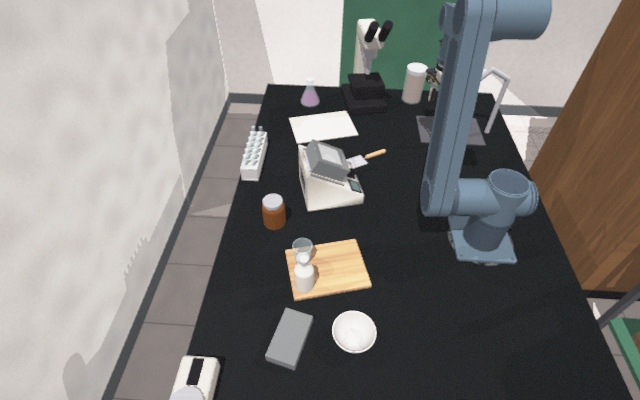

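The top view shows the analyser at about (378,200) px with its front edge at the bottom. The board is at (264,208) px, with the bottle and beaker on its far half. The side view agrees. I'll crop and mask next.

```bash
cat > h.py <<'E'
import cv2,numpy as np
from scipy.spatial.transform import Rotation as R
def cam(r):
    f=200/np.tan(np.radians(r["fovy"])/2); return f,R.from_euler("xyz",r["orientation"]).as_matrix(),np.array(r["eye"])
def ray(r,u,v):
    f,M,e=cam(r); d=M@np.array([(u-r["cx"])/f,(v-r["cy"])/f,1.]); return e,d/np.linalg.norm(d)
def onz(r,u,v,z):
    e,d=ray(r,u,v); return e+d*(z-e[2])/d[2]
def proj(r,p):
    f,M,e=cam(r); c=M.T@(np.asarray(p,float)-e); return np.array([r["cx"]+f*c[0]/c[2],r["cy"]+f*c[1]/c[2]])
def tri(pairs):
    A=0;b=0
    for r,u,v in pairs:
        e,d=ray(r,u,v);P=np.eye(3)-np.outer(d,d);A=A+P;b=b+P@e
    x=np.linalg.solve(A,b); return x,[np.linalg.norm(np.cross(ray(r,u,v)[1],x-r["eye"])) for r,u,v in pairs]
E
python3 - <<'E'
import pickle; from h import *
d=pickle.load(open("a.pkl","rb"))
t=d["top"];s=d["side"]
a=cv2.resize(t["img"][145:255,325:425],None,fx=5,fy=5,interpolation=cv2.INTER_CUBIC)
cv2.putText(a,"top325,145 x5",(5,12),0,.4,(0,255,255))
b=cv2.resize(s["img"][130:220,285:375],None,fx=6,fy=6,interpolation=cv2.INTER_CUBIC)
w=np.zeros((550,540+0,3),np.uint8)
cv2.imwrite("pics/b.png",np.hstack([cv2.resize(a,(400,440)),cv2.resize(b,(400,400)) if 0 else cv2.copyMakeBorder(cv2.resize(b,(400,400)),0,40,0,0,cv2.BORDER_CONSTANT)]))
# board
hsv=cv2.cvtColor(t["img"],cv2.COLOR_BGR2HSV)
m=cv2.inRange(hsv,(8,60,120),(28,255,255)); m[:,:215]=0;m[:,310:]=0
c=max(cv2.findContours(m,0,2)[0],key=cv2.contourArea)
q=cv2.boxPoints(cv2.minAreaRect(c)); print(q)
Q=np.array([onz(t,*p,18) for p in q]);print(Q.round(),Q.mean(0),np.linalg.norm(Q-np.roll(Q,1,0),axis=1))
# analyser
m=(t["img"].min(2)>60).astype(np.uint8); m[:,:332]=0;m[:,418:]=0;m[:150]=0;m[250:]=0
c=max(cv2.findContours(m,0,2)[0],key=cv2.contourArea)
q=cv2.approxPolyDP(c,3,True)[:,0]; print(q.tolist())
E
```

```text
[[221.28664 179.97452]
 [279.27072 162.92038]
 [300.99048 236.76752]
 [243.00638 253.82166]]
[[657. 311.  18.]
 [713. 111.  18.]
 [459.  40.  18.]
 [405. 237.  18.]] [558.52764897 174.78142707  18.        ] [262.99844623 206.76680192 263.62065536 203.71509963]
[[403, 157], [340, 175], [338, 183], [358, 245], [414, 228], [417, 232]]
```

View pics/b.png

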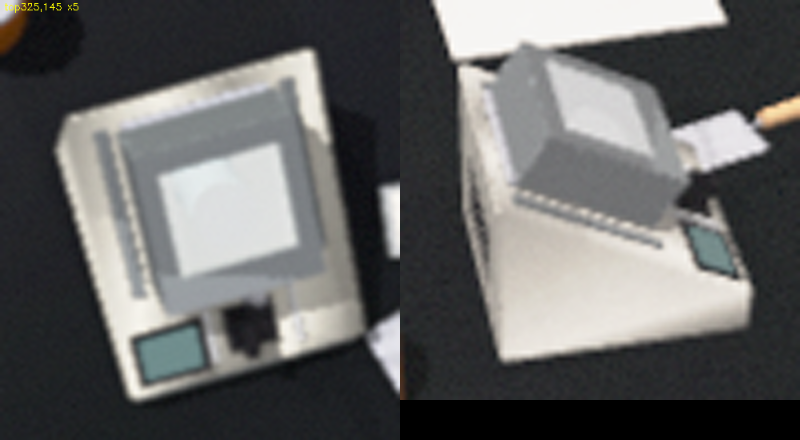

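```bash
python3 - <<'E'
import pickle; from h import *; from bench import robot
d=pickle.load(open("a.pkl","rb"));t=d["top"]
FL=onz(t,358.2,245.5,48);FR=onz(t,416.7,227.5,48);BR=onz(t,404.2,157.5,176);BL=onz(t,342.3,173.7,176)
print(FL,FR,BR,BL)
n=np.linalg.norm;print(n(FL-FR),n(BL-BR),n((BL-FL)[:2]),n((BR-FR)[:2]))
x=((BL+BR-FL-FR)/2)[:2];y=(FL+BL-FR-BR)[:2]
yaw=np.arctan2(x[1],x[0]);yaw2=np.arctan2(-y[0],y[1]);C=(FL+FR+BR+BL)/4
print(yaw,yaw2,C)
yaw=yaw2;Rz=R.from_euler("z",yaw).as_matrix();o=np.array([C[0],C[1],0])
print("tab",onz(t,386,226,88), "exp",o+Rz@np.array([-111.5+40*.866-18,0,48+20+31]))
# view pose
for rpy in ([np.pi,0,yaw+np.pi/2],[np.pi,0,yaw-np.pi/2],[np.pi,0,yaw],[np.pi,0,yaw+np.pi]):
  for dx in(-140,-80,-20):
    p=o+Rz@np.array([dx,0,420]); q=robot.inverse_kinematics(p,rpy);print(rpy,dx,None if q is None else np.round(q,2))
E
```

```text
[ 426.31282055 -149.94005645   48.        ] [ 482.58319464 -345.75477854   48.        ] [ 697.0465985  -290.76071852  176.        ] [649.45630881 -96.45883652 176.        ]
203.73944239105188 200.045137467382 229.46297574713583 221.40211884981196
0.24298513915051662 0.260194480229998 [ 563.84973063 -220.72859751  112.        ]
tab [ 487.78320813 -238.81221123   88.        ] exp [ 472.18272176 -245.13308654   99.        ]
[3.141592653589793, 0, np.float64(1.8309908070248946)] -140 [-0.76  0.11  1.24  0.    1.79 -1.02]
[3.141592653589793, 0, np.float64(1.8309908070248946)] -80 [-0.67  0.19  1.14  0.    1.81 -0.93]
[3.141592653589793, 0, np.float64(1.8309908070248946)] -20 [-0.58  0.29  1.02  0.    1.83 -0.84]
[3.141592653589793, 0, np.float64(-1.3106018465648985)] -140 [-0.76  0.11  1.24 -0.    1.79  2.12]
[3.141592653589793, 0, np.float64(-1.3106018465648985)] -80 [-0.67  0.19  1.14 -0.    1.81  2.22]
[3.141592653589793, 0, np.float64(-1.3106018465648985)] -20 [-0.58  0.29  1.02 -0.    1.83  2.3 ]
[3.141592653589793, 0, np.float64(0.260194480229998)] -140 [-0.76  0.11  1.24 -0.    1.79  0.55]
[3.141592653589793, 0, np.float64(0.260194480229998)] -80 [-0.67  0.19  1.14 -0.    1.81  0.64]
[3.141592653589793, 0, np.float64(0.260194480229998)] -20 [-0.58  0.29  1.02 -0.    1.83  0.73]
[3.141592653589793, 0, np.float64(3.4017871338197914)] -140 [-0.76  0.11  1.24  0.    1.79 -2.59]
[3.141592653589793, 0, np.float64(3.4017871338197914)] -80 [-0.67  0.19  1.14  0.    1.81 -2.5 ]
[3.141592653589793, 0, np.float64(3.4017871338197914)] -20 [-0.58  0.29  1.02  0.    1.83 -2.41]
```

```bash
cat >> h.py <<'E'
def ori(yaw,back_deg,flip=True):
    """tool z = -(cos b,0,sin b) in the yawed frame; jaws along yawed y; flip -> tool x towards robot"""
    b=np.radians(back_deg); z=-np.array([np.cos(b),0,np.sin(b)]); y=np.array([0,1.,0]) if flip else np.array([0,-1.,0])
    M=R.from_euler("z",yaw).as_matrix()@np.stack([np.cross(y,z),y,z],1)
    return R.from_matrix(M).as_euler("xyz")
E
python3 - <<'E'
from h import *; from bench import robot; import pickle
yaw=.255;o=np.array([563,-221,0]);Rz=R.from_euler("z",yaw).as_matrix()
robot.move_ptp(o+Rz@[-80,0,300],ori(yaw,90))
r=robot.get_image("wrist");cv2.imwrite("pics/c.png",r["img"]);pickle.dump(r,open("c.pkl","wb"))
print(robot.current_t(),r["eye"],robot.current_qpos())
g=cv2.cvtColor(r["img"],cv2.COLOR_BGR2GRAY)
E
```

```text
2.175 [ 407.492883   -261.46555964  465.28104972] [-6.67832856e-01  2.03326780e-01  1.41041918e+00 -2.22229338e-04
  1.52817236e+00 -2.49211264e+00]
```

View pics/c.png

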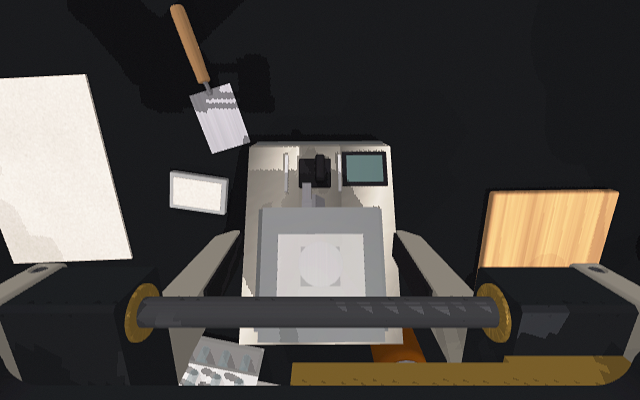

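The wrist view, upside down, shows the front top edge at row ~146 from (252) to (388). The tab is near (321,168), and the cover front runs from (262,208) to (381,208). I'll zoom in on this area.

```bash
python3 - <<'E'
import pickle; from h import *
r=pickle.load(open("c.pkl","rb"))
cv2.imwrite("pics/d.png",cv2.resize(r["img"][130:220,240:400],None,fx=5,fy=5,interpolation=cv2.INTER_CUBIC))
FR=onz(r,252,145,48);FL=onz(r,388,145.5,48);print(FR,FL,np.linalg.norm(FL-FR),(FR+FL)/2, np.arctan2(-(FL-FR)[0],(FL-FR)[1]))
E
```

```text
[ 477.1094743  -338.73958189   48.        ] [ 429.84089298 -152.62579032   48.        ] 192.02255646174135 [ 453.47518364 -245.68268611   48.        ] 0.2487179976224778
```

View pics/d.png

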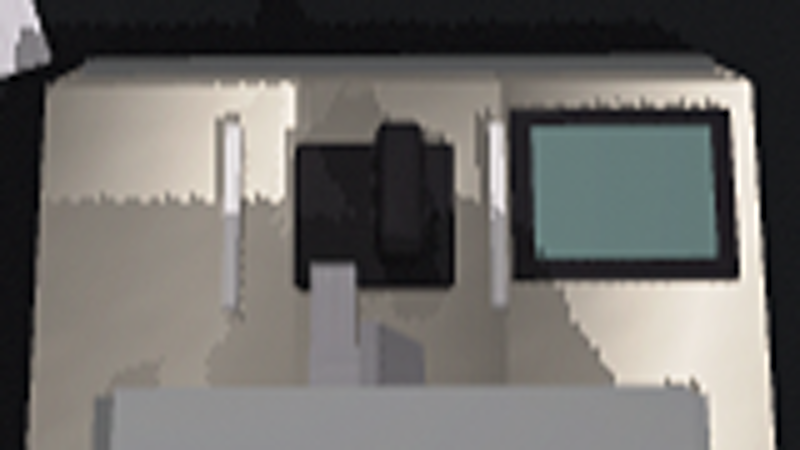

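The crop shows front corners at px (249.6,147) and (390.4,147). The tab top is centred at about px (320,167.5), with the plate to its right side (-y) and thin rails either side.

```bash
cat >> h.py <<'E'
def frame(o,yaw):
    Rz=R.from_euler("z",yaw).as_matrix()
    return lambda s,y,n: np.array([o[0],o[1],0])+Rz@np.array([-111.5+.866*s-.5*n,y,48+.5*s+.866*n])
E
python3 - <<'E'
import pickle; from h import *; from bench import robot
r=pickle.load(open("c.pkl","rb"));t=pickle.load(open("a.pkl","rb"))["top"]
FR=onz(r,249.6,147,48);FL=onz(r,390.4,147,48);print(FR,FL,np.linalg.norm(FL-FR),np.arctan2(-(FL-FR)[0],(FL-FR)[1]))
yaw=.252;m=(FR+FL)/2;Rz=R.from_euler("z",yaw).as_matrix();o=m+Rz@[111.5,0,0];print("o",o)
F=frame(o,yaw);tab=onz(r,320,167.6,99);print("tab",tab,"exp",F(40,0,36),"local",Rz.T@(tab-F(40,0,36)))
for p,l in((F(0,100,0),"FL"),(F(0,-100,0),"FR"),(F(256,100,0),"BL"),(F(256,-100,0),"BR"),(F(40,0,36),"tab")):print(l,proj(t,p).round(1),proj(r,p).round(1))
cv=F(100,0,60);print("coverfront px",proj(r,F(100,65,60)),proj(r,F(100,-65,60)))
for nm,p,b in(("latch",F(40,27,14),120),("latchhi",F(40,27,110),120),("jar",F(165,0,8),120),("jarup",F(165,0,150),120),("push0",F(320,0,129),90),("push0",F(320,0,129),75),("end",F(115,0,64),120),("end",F(115,0,64),110)):
  for fl in(True,False):
    q=robot.inverse_kinematics(p,ori(yaw,b,fl));print(nm,b,fl,p.round(),None if q is None else np.round(q,2))
E
```

```text
[ 480.7159887  -341.49916684   48.        ] [ 430.99423482 -148.67232047   48.        ] 199.13423987786044 0.25235971553019926
o [ 563.83345967 -217.28419005   48.        ]
tab [ 475.02458603 -240.56430544   99.        ] exp [ 471.96954862 -240.93670463   99.176     ] local [ 3.05140062 -0.40110976 -0.176     ]
FL [357.7 244.1] [390.7 147. ]
FR [415.6 228.1] [249.3 147. ]
BL [341.2 174.9] [402.9 344.1]
BR [402.9 158. ] [237.9 344.1]
tab [387.3 230.8] [320.3 165.2]
coverfront px [377.85286938 208.203354  ] [263.43595165 208.17666072]
latch 120 True [ 476. -212.   80.] [-1.    0.23  2.13  0.76  0.76  2.9 ]
latch 120 False [ 476. -212.   80.] [-1.    0.23  2.13  0.76  0.76 -0.24]
latchhi 120 True [ 429. -224.  163.] [-1.12  0.04  2.08  0.62  1.    3.  ]
latchhi 120 False [ 429. -224.  163.] [-1.12  0.04  2.08  0.62  1.   -0.14]
jar 120 True [ 590. -210.  137.] [-0.79  0.28  1.86  0.63  0.82 -3.  ]
jar 120 False [ 590. -210.  137.] [-0.79  0.28  1.86  0.63  0.82  0.14]
jarup 120 True [ 522. -228.  260.] [-0.93  0.06  1.79  0.54  1.13 -2.94]
jarup 120 False [ 522. -228.  260.] [-0.93  0.06  1.79  0.54  1.13  0.2 ]
push0 90 True [ 662. -192.  320.] [-0.44  0.49  0.96 -0.    1.69 -2.27]
push0 90 False [ 662. -192.  320.] [-0.44  0.49  0.96 -0.    1.69  0.87]
push0 75 True [ 662. -192.  320.] [-0.36  0.68  0.67 -0.17  2.01 -2.24]
push0 75 False [ 662. -192.  320.] [-0.36  0.68  0.67 -0.17  2.01  0.9 ]
end 120 True [ 521. -228.  161.] [-0.93  0.17  1.94  0.62  0.92 -3.11]
end 120 False [ 521. -228.  161.] [-0.93  0.17  1.94  0.62  0.92  0.03]
end 110 True [ 521. -228.  161.] [-0.81  0.2   1.82  0.37  0.98 -2.82]
end 110 False [ 521. -228.  161.] [-0.81  0.2   1.82  0.37  0.98  0.32]
```

```bash
python3 - <<'E'
from h import *; from bench import robot; import pickle
yaw=.252;o=[563.8,-217.3];F=frame(o,yaw);q=ori(yaw,120,False)
robot.move_gripper(0.0)
robot.move_ptp(F(38,34,130),q);
print(robot.move_linear(F(38,34,15),speed=120,f_stop=10))
f0=robot.current_contact_force()
print(robot.move_linear(F(38,3,15),speed=35,f_stop=16),robot.current_tcp_pos(),F(38,3,15),np.round(robot.current_contact_force()-f0,1))
robot.sleep(1.2)
r=robot.get_image("side");cv2.imwrite("pics/e.png",cv2.resize(r["img"][90:230,270:400],None,fx=4,fy=4));pickle.dump(r,open("e.pkl","wb"))
print(robot.current_t(),np.round(robot.current_contact_force()-f0,1))
E
```

```text
False
False [ 479.67230644 -235.42308071   79.9894613 ] [ 479.67913373 -235.86104314   79.99      ] [-0.7  4.1  4.3]
9.0417 [0.5 3.2 2.4]
```

View pics/e.png

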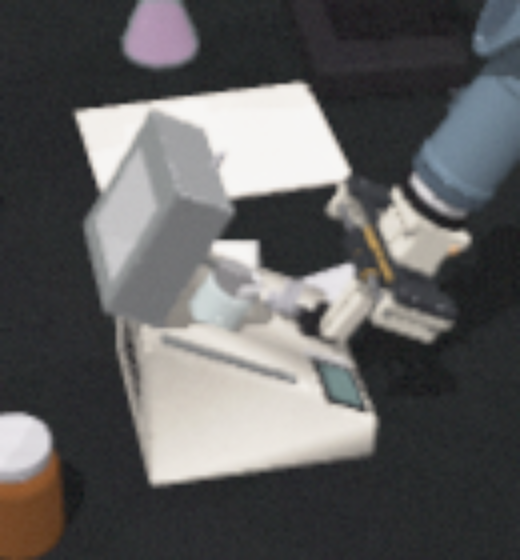

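The cover stands fully open, and the jar's glass is visible in the pocket. Next I retreat, go above the jar and look from close by.

```bash
python3 - <<'E'
from h import *; from bench import robot; import pickle
yaw=.252;o=[563.8,-217.3];F=frame(o,yaw);q=ori(yaw,120,False)
robot.move_linear(F(38,34,15),speed=100);robot.move_linear(F(38,34,150),speed=250)
robot.move_gripper(1.0)
robot.move_ptp(F(130,0,170),ori(yaw,120,True))
r=robot.get_image("wrist");cv2.imwrite("pics/f.png",r["img"]);pickle.dump(r,open("f.pkl","wb"))
print(robot.current_t(),np.round(robot.current_qpos(),2),proj(r,F(165,0,47)),proj(r,F(165,26,47)),proj(r,F(165,0,0)),robot.current_gripper_width())
E
```

```text
14.175 [-1.02  0.02  1.84  0.54  1.17 -3.03] [317.33609194 223.6705914 ] [341.94118481 223.62919552] [317.35918774 209.15484556] 0.9977448002039885
```

View pics/f.png

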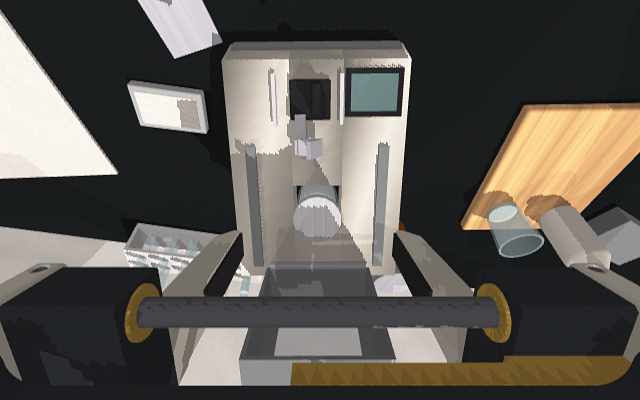

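The view shows the lid at about (317,217) px, some 6 px down-slope of nominal, with the latch back home and the cover open. I'll measure the lid numerically.

```bash
python3 - <<'E'
from h import *; import pickle
r=pickle.load(open("f.pkl","rb"));yaw=.252;o=[563.8,-217.3];F=frame(o,yaw)
im=r["img"][180:260,280:360]; g=cv2.cvtColor(im,cv2.COLOR_BGR2GRAY)
cv2.imwrite("pics/g.png",cv2.resize(im,None,fx=7,fy=7,interpolation=cv2.INTER_CUBIC))
a=np.linspace(0,2*np.pi,9)
for s in(160,162,165):
  E=np.array([proj(r,F(s+26*np.cos(t),26*np.sin(t),47)) for t in np.linspace(0,6.283,60)]);print(s,E.min(0).round(1),E.max(0).round(1))
print("mouth corners",[proj(r,F(165+i,j,0)).round(1).tolist() for i in(-29,29) for j in(-29,29)])
print("hinge",proj(r,F(240,0,4)),"tab",proj(r,F(40,0,36)))
E
```

```text
160 [292.6 195.6] [342.1 241.8]
162 [292.7 197.4] [342.  243.5]
165 [292.7 200.2] [341.9 246.1]
mouth corners [[292.8, 186.0], [341.8, 185.9], [294.0, 231.3], [340.8, 231.3]]
hinge [317.47387456 266.02573002] tab [317.08608062  99.39655289]
```

View pics/g.png

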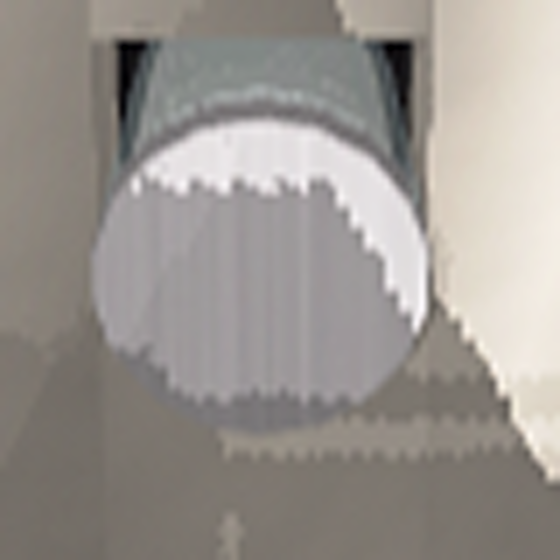

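The lid ellipse fits s≈160.5 and y≈0. The pocket's near edge is as predicted, so the jar rests on the down-slope wall. Next I grip and draw it out.

```bash
python3 - <<'E'
from h import *; from bench import robot; import pickle
yaw=.252;o=[563.8,-217.3];F=frame(o,yaw);q=ori(yaw,120,True)
robot.move_gripper(0.78)
robot.move_linear(F(161.5,0,110),q,speed=200)
print(robot.move_linear(F(161.5,0,9),speed=100,f_stop=15),robot.current_tcp_pos()-F(161.5,0,9))
f0=robot.current_contact_force()
robot.move_gripper(0.0);print("w",robot.current_gripper_width()*93,np.round(robot.current_contact_force()-f0,1))
print(robot.move_linear(F(161.5,0,140),speed=90,f_stop=25))
print("w",robot.current_gripper_width()*93,np.round(robot.current_contact_force()-f0,1),robot.current_t())
r=robot.get_image("side");cv2.imwrite("pics/h.png",cv2.resize(r["img"][60:240,250:450],None,fx=3,fy=3));pickle.dump(r,open("h.pkl","wb"))
yb=.286;P=np.array([501,158,200.]);print(robot.inverse_kinematics(P,ori(yb,90)),robot.inverse_kinematics(P-[0,0,118],ori(yb,90)))
E
```

```text
False [ 0.14646468 -0.36733691  0.63090272]
w 51.57917459942584 [-2.1 -1.7  3.2]
False
w 51.51345660210087 [-0.2 -0.  -1.1] 18.4833
[ 9.29831669e-02  2.27956652e-01  1.62249023e+00 -4.44089210e-16
  1.29114577e+00 -1.76381316e+00] [ 9.29831669e-02  3.49067798e-01  1.77498936e+00 -4.44089210e-16
  1.01753549e+00 -1.76381316e+00]
```

View pics/h.png

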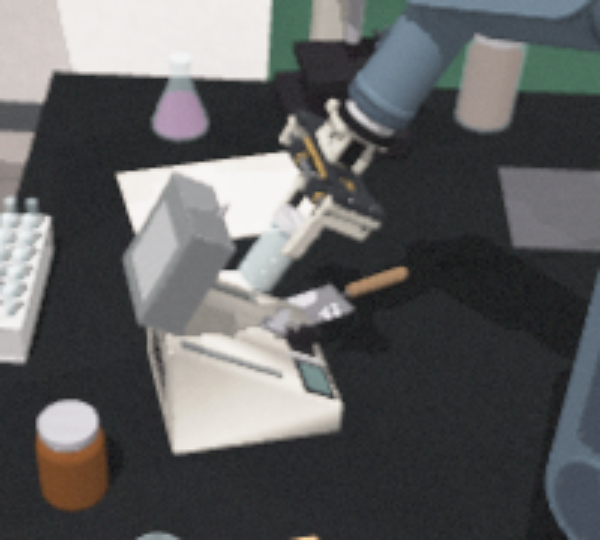

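The jar is in the jaws, aligned with the tool and clear of the pocket. Now to the board.

```bash
python3 - <<'E'
from h import *; from bench import robot; import pickle
yb=.286;q=ori(yb,90);P=np.array([501,158,0.])
robot.move_ptp(P+[0,0,190],q);robot.sleep(.2)
print("w",robot.current_gripper_width()*93,robot.current_tcp_pos(),robot.current_t())
robot.move_linear(P+[0,0,94],speed=100);robot.sleep(.2)
f0=robot.current_contact_force()
print(robot.move_linear(P+[0,0,74],speed=12,f_stop=3),robot.current_tcp_pos(),np.round(robot.current_contact_force()-f0,1),robot.current_t())
r=robot.get_image("side");cv2.imwrite("pics/i.png",cv2.resize(r["img"][160:320,250:420],None,fx=3.5,fy=3.5))
E
```

```text
w 51.81164753908559 [501.35994197 156.89831559 190.09958949] 20.1917
True [501.00675027 158.0012348   82.72137546] [-1.  -0.3  7.7] 22.4833
```

View pics/i.png

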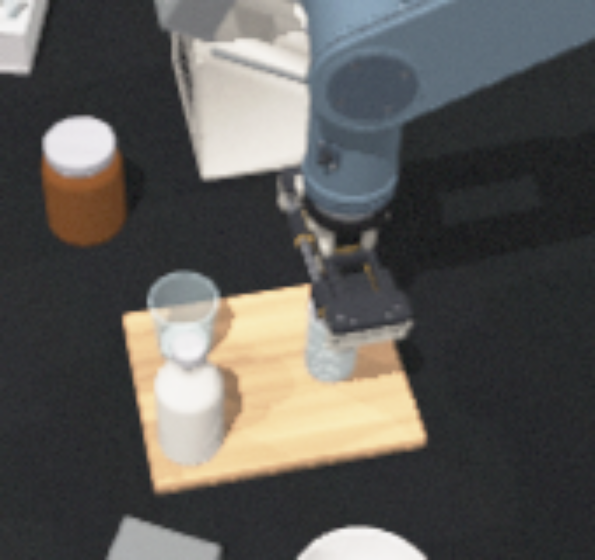

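The jar touched down at TCP z=82.7 (82 expected) and stands upright on the near half of the board. Next: release it, retreat, and swing the cover shut.

```bash
python3 - <<'E'
from h import *; from bench import robot; import pickle
yb=.286;P=np.array([501,158,0.]);yaw=.252;o=[563.8,-217.3];F=frame(o,yaw)
robot.move_gripper(0.85);robot.sleep(.2)
robot.move_linear(P+[0,0,210],speed=150);robot.move_linear(P+[0,0,400],speed=300)
r=robot.get_image("side");cv2.imwrite("pics/j.png",r["img"])
robot.move_gripper(0.0)
def pose(th,b,gap=0):
    n=np.radians(120)-th; off=gap+7.5*abs(np.cos(n-np.radians(b)+np.pi/2))
    return F(240-125*np.cos(th)+(60+off)*np.sin(th),0,4+125*np.sin(th)+(60+off)*np.cos(th)),ori(yaw,b,False)
p,q=pose(1.6,90,25)
ths=np.arange(1.6,.09,-.2);bs=np.linspace(90,115,len(ths))
for t,b in zip(ths,bs):
    assert robot.inverse_kinematics(*pose(t,b)) is not None,t
robot.move_ptp(p+[0,0,110],q);robot.move_linear(p,speed=200)
f0=robot.current_contact_force();print(p,robot.current_t())
for t,b in zip(ths,bs):
    st=robot.move_linear(*pose(t,b),speed=90,f_stop=30)
    f=robot.current_contact_force()-f0
    print(round(t,2),st,f.round(1),robot.current_t())
    if st: break
r=robot.get_image("side");cv2.imwrite("pics/k.png",cv2.resize(r["img"][60:240,250:450],None,fx=3,fy=3))
cv2.imwrite("pics/kk.png",np.hstack([cv2.resize(cv2.imread("pics/j.png")[220:310,270:380],(440,360)),cv2.resize(r["img"][100:220,270:390],(360,360))]))
E
```

```text
[ 675.80531214 -188.46161017  324.95792473] 29.4667
1.6 False [ 0.9 -1.2 -0.3] 29.8917
1.4 False [ 2.2 -0.1  2.1] 30.3583
1.2 False [ 2.2 -1.1 -0.1] 30.825
1.0 False [ 1.6 -0.   0.4] 31.2917
0.8 False [-0.   0.9  0.9] 31.7583
0.6 False [-1.2  0.8  1.5] 32.225
0.4 False [-0.4  0.4  1.7] 32.6917
0.2 False [-1.2 -0.6  1.4] 33.1583
```

View pics/kk.png

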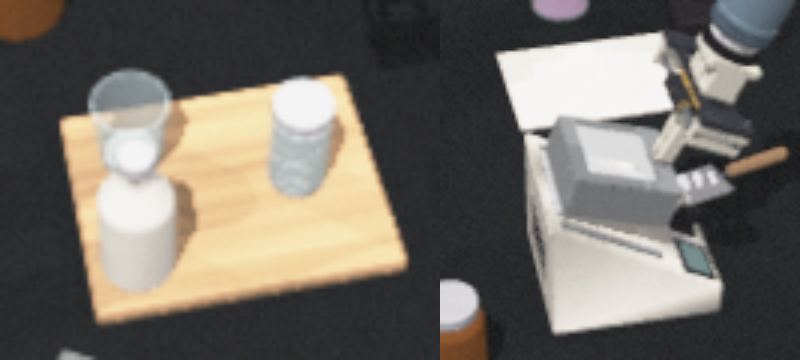

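The jar stands upright on the board, and the cover is nearly shut under the fingertips. Now the final press.

```bash
python3 - <<'E'
from h import *; from bench import robot
yaw=.252;o=[563.8,-217.3];F=frame(o,yaw);q=ori(yaw,115,False)
f0=robot.current_contact_force();c=F(115,0,64)
N=(F(0,0,1)-F(0,0,0))
def n(): return (robot.current_tcp_pos()-F(0,0,0))@N-64
for h in(18,12,8,5,3,1.5,0,-1.5,-3,-4.5,-6,-8):
    st=robot.move_linear(F(115,0,64+h),q,speed=40,f_stop=32);f=robot.current_contact_force()-f0
    print(h,st,round(n(),1),"Fn",round(f@N,1),f.round(1))
    if st: break
robot.sleep(.3);print("Fn hold",round((robot.current_contact_force()-f0)@N,1))
robot.move_linear(F(115,0,110),speed=100);robot.move_linear(F(60,0,230),speed=250);robot.sleep(1.2)
t=robot.get_image("top")["img"];s=robot.get_image("side")["img"];print(robot.current_t(),np.round(robot.current_contact_force(),1))
cv2.imwrite("pics/l.png",np.hstack([cv2.resize(s[100:220,270:390],(400,400)),cv2.resize(t[140:260,215:335+100],(400,400*120//220)) if 0 else cv2.resize(t[130:260,210:340],(400,400))]))
cv2.imwrite("pics/top2.png",t)
E
```

```text
18 False 18.2 Fn -0.2 [ 3.8 -1.9  1.6]
12 False 11.8 Fn 0.5 [ 0.4 -3.3  0.3]
8 False 7.7 Fn -0.9 [ 1.2 -2.1 -0.6]
5 False 4.7 Fn 1.2 [-0.7 -3.   0.6]
3 False 2.6 Fn -1.9 [ 1.4 -0.9 -1.5]
1.5 False 1.3 Fn -1.9 [ 2.7 -0.9 -0.8]
0 False 0.1 Fn 0.4 [ 0.4 -1.7  0.4]
-1.5 False -1.5 Fn 1.5 [-1.1 -3.   0.6]
-3 False -2.9 Fn 5.0 [-4.1 -3.1  3.1]
-4.5 False -3.8 Fn 11.4 [-10.   -3.8   7. ]
-6 False -4.8 Fn 18.9 [-14.9  -2.9  13.1]
-8 False -6.0 Fn 28.8 [-23.2  -2.6  19.9]
Fn hold 28.3
39.525 [ 0.2 -1.5 -0.4]
```

View pics/l.png

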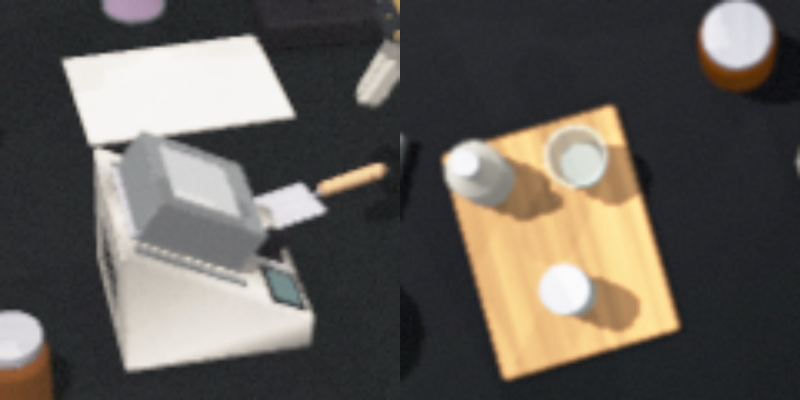

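The cover looks shut after retreat, and the jar is upright on the board. I'll check numerically against the first images, in case the cover is only resting on the catch.

```bash
python3 - <<'E'
from h import *; from bench import robot; import pickle
d=pickle.load(open("a.pkl","rb"));yaw=.252;o=[563.8,-217.3];F=frame(o,yaw)
for nm,box in(("side",(130,195,295,352)),("top",(165,222,345,410))):
    r=robot.get_image(nm);a,b,c,e=box
    A=cv2.cvtColor(d[nm]["img"],6)[a:b,c:e].astype(np.float32);B=cv2.cvtColor(r["img"],6)[a:b,c:e].astype(np.float32)
    print(nm,"shift",cv2.phaseCorrelate(A,B,cv2.createHanningWindow(A.shape[::-1],cv2.CV_32F)),"absdiff",np.abs(A-B).mean())
    for th in(0,.05,.1): print(th,proj(r,F(240-140*np.cos(th)+60*np.sin(th),65,4+140*np.sin(th)+56*np.cos(th))).round(1))
    cv2.imwrite(f"pics/m_{nm}.png",np.hstack([cv2.resize(x["img"][130:225,290:420],(400,292)) for x in(d[nm],r)]) if nm=="side" else np.hstack([cv2.resize(x["img"][150:250,330:430],(400,400)) for x in(d[nm],r)]))
m=[cv2.imread(f"pics/m_{n}.png") for n in("side","top")]
cv2.imwrite("pics/m.png",cv2.resize(np.vstack(m),(690,597)))
E
```

```text
side shift ((-0.16828495222562623, -0.055239145788178234), 0.8677622534610607) absdiff 2.833738
0 [348.9 171.6]
0.05 [349.2 170.1]
0.1 [349.5 168.5]
top shift ((-0.22226046855911363, -0.11666447735987973), 0.6092361229437369) absdiff 7.473954
0 [365.9 223.5]
0.05 [366.2 223.6]
0.1 [366.4 223.6]
```

View pics/m.png

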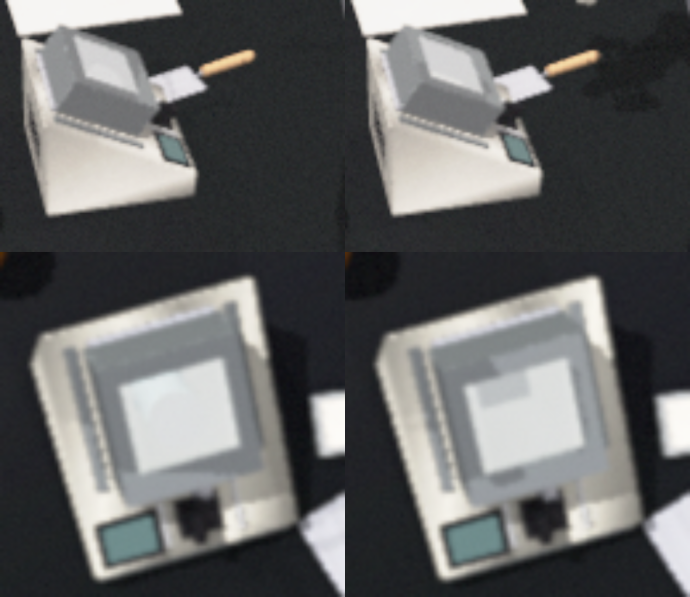

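The cover now matches its initial latched picture: the side-view shift is under 0.2 px, where 0.05 rad would give 1.5 px. The tab is back home, so I'm handing in.

```bash
python3 - <<'E'
from bench import robot
robot.hand_in();print(robot.current_t())
E
```

```text
the job is handed in; nothing more can be done
the job is handed in; nothing more can be done
```

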